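# Clamp a carved panel in the sliding panel clamp

### The job

First draw the panel clamp's steel safety bolt fully out by its peg. Take the carved panel (not the shorter plain one) that stands on edge in the rack, lay it flat on the bare bench with the carved face up and let go, then take it again across its width and lay it, carved face up, square on the clamp's cork pad between the dogs. Last, squeeze the latch tab against the grip post, slide the moving dog two notches on, up to the panel's end, and let go so that the latch springs back into the notch; leave the plain panel in the rack and the tools lying about as they are.

Things in the scene. Friction and masses are not known exactly. Their poses are not given: they have to be found in the camera images.
- panel: The carved panel: light wood, 140 mm long (own y) x 60 wide (own z) x 20 thick (own x), about 0.12 kg; frame and three rosettes on its +x face, nothing proud of the 20 mm. Starts on a long edge in either rack slot, carved face away from the robot (within 0.25 rad of world +x). Origin: centre of its lower long edge face, own z up. Lying carved face up, own x points up.
- panel_center (a point): Centre of the carved panel's volume, 30 mm from its origin along its own z; same axes. Bare bench to lay it on: between rack and clamp, world x 0.52 to 0.64, y 0.01 to 0.16 m is always free.
- plain: Bystander: a plain uncarved panel, light wood, 110 x 60 x 20 mm, standing in the same way in the rack's other slot. Stays there.
- rack: Fixed wooden rack; origin under its centre, on the bench. Base 150 (own x) x 170 (own y) x 12 mm; two slots along own y at own x = -40 and +40 mm, each 26 mm wide between 8 mm walls that rise to 37 mm above the bench. The panels stand on the base at 12 mm: their tops are at 72 mm, 35 mm of them above the walls.
- jig: The panel clamp: fixed plywood base 195 (own x, -80 to 115) x 325 (own y, -202 to 123) x 18 mm; origin on the bench. 'Jig' coordinates below are in its axes, mm, z above the bench. Cork pad x = -30..30, y = -54..82, top z = 24. The panel lies on it, length along y, width along x, nominal centre y = 14 snug on the fixed dog; the closing dog pushes it there if it lies short.
- fixed_dog (a point): Top middle of the fixed dog's face (jig 0, 84, 46): a dark wooden block 64 mm wide, 30 mm thick, on the +y side of this face; the panel's one end comes against it.
- moving_dog (a point): Top middle of the moving dog's face (jig x = 0, z = 48): steel, 48 mm wide, z = 22..48, on the carriage that slides along jig +y towards the pad; face at jig y = -118 when joint clamp is 0 and -58 when it is 0.060.
- jig_pad (a point): Centre of the cork pad's top (jig x = 0, y = 14, z = 24 mm), axes of the clamp.
- clamp (a joint): Slide of the carriage along jig +y, m: notches at 0 (start), 0.030 and 0.060; stop 0.064. The latch pin has 1.5 mm play either way in a notch. Locked unless the tab is pressed 5.5 mm or more; free, it takes about 2 N. Let go within 3 mm of a notch the pin centres itself; else it rests on the strip and drops in when moved on to the notch. The shut bolt blocks it too.
- tab (a joint): Latch tab, m: 0 = sprung out (pin in its notch), 0.008 = fully pressed against its stop; moves along the clamp's own +x towards the post; 5 N to start, 9 N fully pressed.
- clamp_grip (a point): Top of the carriage's grip, jig x = 0, y = -165 + slide, z = 100; moves with it, jig axes. Grip: fixed dark wooden post x = 0..14, steel tab plate x = -24..-14 (-16..-6 pressed), both 26 mm wide along y, open to the sides from z = 48 to 100. Squeezing both together along x closes 38 mm to 30 mm, then centred at x = -1.
- bolt (a joint): Safety bolt, a steel bar 14 mm wide between two 34 mm high guides, across in front of the moving dog, m: 0 = shut, blocking the dog (starts between 0 and 0.006); it is drawn along jig +x; 0.050 = end stop, fully drawn, its inner end then at jig x = 36 mm, clear of the dog. Takes about 2 N; stays where left.
- bolt_peg (a point): Top centre (jig x = 45 mm + bolt travel, y = -102, z = 86) of the bolt's upright steel peg, 12 mm in diameter; the flat bar it stands on has its top at z = 36, the moving dog behind it at z = 48. Moves with the bolt.
- mallet: Bystander: wooden mallet lying on the bench, 265 mm long overall; stays.
- gouge1: Bystander: carving gouge, wooden handle, 220 mm long; stays.
- gouge2: Bystander: second gouge, 220 mm long, 24 mm thick; stays.
- jar: Bystander: amber glass jar with steel lid, 72 mm wide, 90 mm high; stays.
- pot: Bystander: white ceramic cup, 84 mm wide, 100 mm high; stays.
- sanding: Bystander: cork sanding block 110 x 65 x 45 mm; stays.
Things that resemble listed ones, but are neither listed nor needed, are in the scene too. Leave any black look-alike of the panel alone.

How it is judged:
On the way, in this order (a step that is already met when the one before it is completed fails the run):
1. the safety bolt is drawn (joint bolt above 43 mm) with the slide still in its starting notch (value of joint bolt above 0.043 m and value of joint clamp below 0.005 m), for 0.2 s.
2. the carved panel lies flat on the bare bench, carved face up, and is let go (angle between panel's own x axis and vertical below 0.1 rad and height (world z) of panel_center below 0.016 m and contact force between the fingers and panel below 0.05 N), for 0.2 s.
3. the carved panel lies flat on the cork pad between the dogs, carved face up, square and centred across the pad, let go, with the slide still in its starting notch (x of panel_center in the frame of jig_pad between -0.012 and 0.012 m and z of panel_center in the frame of jig_pad between 0.006 and 0.014 m and angle between panel's own x axis and vertical below 0.08 rad and angle between the y axis of panel and the y axis of jig, either way round below 0.12 rad and y of panel_center in the frame of jig_pad between -0.046 and 0.006 m and contact force between the fingers and panel below 0.05 N and value of joint clamp below 0.005 m), for 0.2 s.
4. the slide has been moved two notches on and the latch has sprung into the notch (value of joint clamp between 0.0565 and 0.0635 m and value of joint tab below 0.0025 m), for 0.2 s.
At the end, for the whole second after the job is handed in: Carved panel at rest on the cork pad, carved face up, flat within 0.08 rad, along the clamp within 0.12 rad, centre within 12 mm of the pad centre across, 6 mm along, 4 mm in height; joint clamp 0.060 within 3.5 mm and still, tab below 2.5 mm, bolt above 43 mm (all of step 4 and x of panel_center in the frame of jig_pad between -0.012 and 0.012 m and z of panel_center in the frame of jig_pad between 0.006 and 0.014 m and angle between panel's own x axis and vertical below 0.08 rad and angle between the y axis of panel and the y axis of jig, either way round below 0.12 rad and y of panel_center in the frame of jig_pad between -0.006 and 0.006 m and value of joint bolt above 0.043 m and linear speed of panel below 0.02 m/s and velocity of joint clamp between -0.01 and 0.01 m/s); the robot touches nothing.
It fails at once if the plain panel is moved more than 40 mm (distance of plain from where it was at the start of the episode above 0.04 m).
It fails at once if one of the other loose things on the bench is moved more than 40 mm (distance of any of mallet, gouge1, gouge2, jar, pot, sanding from where it was at the start of the episode above 0.04 m).
It also fails if it takes over 64 s, if anything falls off the work surface, if the arm or the gripper's body presses on something with over 40 N, if the wrist force passes 120 N, or if a joint passes its speed limit or range.

### The arm

A 6-joint arm with a two-finger parallel gripper is mounted at the origin on the work surface. World frame = base frame: x ahead of the robot, y to its left, z up, the work surface at z = 0. Lengths are in m, angles in rad, forces in N, time in s.
With the tool pointing down it reaches from about 0.25 to 0.8 m from the base axis. Payload 3.9 kg.
Tool frame: the origin (TCP) lies midway between the tips of the shut fingers; the grasp point (between the pads) lies 19 mm behind it (r.grip_depth is the distance from the TCP to the grasp point, in m); z points along the fingers, y is the direction in which the jaws open and shut (so a half turn about z gives the same grasp; the last joint's range is limited). The gripper opens to 85 mm and grips with 20 to 120 N. Pads are 22 mm wide; open, the fingers measure 114 mm over their backs; the gripper's body (76 mm by 85 mm) begins 54 mm behind the grasp point. The pads swing forward as they close: fully open they stand 13 mm farther back than shut.
Start: joints at [0, 0.26, -0.138, 1.173, 0, 1.571], TCP at [0.525, -0, 0.208] pointing down, gripper open.
Joint ranges: [-2.78, 2.78], [-0.83, 1.72], [-1.28, 1.37], [-1.9, 2.12], [-1.57, 1.48], [-3.14, 3.14]. Speed limits (rad/s): [2.57, 2.57, 3.14, 3.14, 3.14, 3.14].

### API

Orientations are given as a unit quaternion [x, y, z, w].
In Python, from station import r, state, eyes gives the robot as it stands. Calls block until the motion is done:
- r.move_to(position, orientation): joint-space move of the TCP to a pose.
- r.move_linear(position, speed=0.15, rotation=None): straight line of the TCP; rotation=None keeps the orientation; speed is the mean speed in m/s.
- r.movej(angles): joint-space move.
- r.let_go() and r.grab(effort=None): open the fingers fully, or close them until they stop; effort is the grip in N (None keeps the last).
- r.sleep(seconds).
- r.solve_ik(position, orientation): joint angles nearest the present ones, or None.
- state(): the state.
- eyes.get_image(name): name is "scene" or "side" or "wrist"; returns a dict with "image" (420x560x3 uint8, red, green, blue), "z_map" (420x560 float32, m along the optical axis (not along the pixel's ray), 0 where there is no reading), "fx", "fy", "cx", "cy" (pixels), "xyz" and "attitude" of the camera in the world; the wrist camera has in their place "mount" (4x4, takes a point from camera to tool coordinates, whose origin is the TCP and whose axes are the flange's). Camera axes: x right, y down, z forward; pixel columns grow to the right and rows downward; lengths in m; the calibration is good to about 2 mm. A picture is of the moment at which its call begins: read the wrist's pose just before it.
A pose or a line that the arm cannot do raises r.Unreachable and nothing moves.
- r.hand_in(): hands the job in, once; it reports no verdict.
The state is a dict: "clock": time; "joint_positions": joint angles; "joint_vel": joint speeds; "joint_torque": joint torques, N m; "tool_pos": TCP position; "orientation": TCP orientation; "contact_force": force on the tool from outside, world axes, zero at the start; "torque": the same for the moment, N m; "finger_gap": finger opening in m.
Only numpy, scipy, OpenCV 4.12 (cv2) and the standard library are available. Lean on these libraries where they do the work, as an engineer would, in place of code of your own. Each camera call takes 0.05 s, during which the arm holds its last target. There are 200 camera calls.

## Working session

There is one attempt and no reset: what is moved stays moved. The work goes in short steps, each a Python script; the robot and the scene stay as the last script left them, time stands still between calls to the robot, and variables do not carry over. Pictures are saved under pics/ and viewed, about 8 in all and at most 12, crops included, and the job is handed in when it is done.

```bash
mkdir -p pics; ls; cat > h.py <<'E'
import numpy as np, cv2
from scipy.spatial.transform import Rotation as R
from station import r, state, eyes
def snap(name, fn=None):
    s=state(); d=eyes.get_image(name)
    if 'mount' in d:
        T=np.eye(4); T[:3,:3]=R.from_quat(s['orientation']).as_matrix(); T[:3,3]=s['tool_pos']
        C=T@np.array(d['mount'])
    else:
        C=np.eye(4); a=np.array(d['attitude']); C[:3,:3]=a if a.shape==(3,3) else R.from_quat(a).as_matrix(); C[:3,3]=d['xyz']
    d['C']=C
    if fn: cv2.imwrite('pics/'+fn,d['image'][:,:,::-1])
    z=d['z_map']; v,u=np.mgrid[0:z.shape[0],0:z.shape[1]]
    P=np.stack([(u-d['cx'])/d['fx']*z,(v-d['cy'])/d['fy']*z,z],-1)
    P=P@C[:3,:3].T+C[:3,3]; P[z==0]=np.nan; d['P']=P
    return d
def ray(d,u,v,h):
    k=d['C'][:3,:3]@np.array([(u-d['cx'])/d['fx'],(v-d['cy'])/d['fy'],1]); o=d['C'][:3,3]
    return o+k*(h-o[2])/k[2]
E
python3 - <<'E'
from h import *
s=state(); print(s['clock'],s['orientation'],s['finger_gap'],r.grip_depth)
for n in('scene','side'):
    d=snap(n,n+'0.png'); print(n,np.round(d['C'],3),d['fx'],d['cx'],d['cy']); np.savez(n+'0.npz',P=d['P'],im=d['image'])
E
```

```text
pics
0.0 [ 7.07112810e-01  7.07100046e-01 -7.17704819e-04 -6.95736591e-04] 0.08515516730223585 0.0187
scene [[ 0.418  0.527 -0.74   1.287]
 [ 0.909 -0.245  0.338 -0.37 ]
 [-0.003 -0.813 -0.582  0.709]
 [ 0.     0.     0.     1.   ]] 428.9035255229102 281.7468482884573 210.57359522335256
side [[ 0.908 -0.242  0.343  0.032]
 [-0.42  -0.524  0.741 -0.977]
 [ 0.    -0.817 -0.577  0.852]
 [ 0.     0.     0.     1.   ]] 460.21365321332706 270.32615028736484 206.36086643871383
```

View pics/scene0.png

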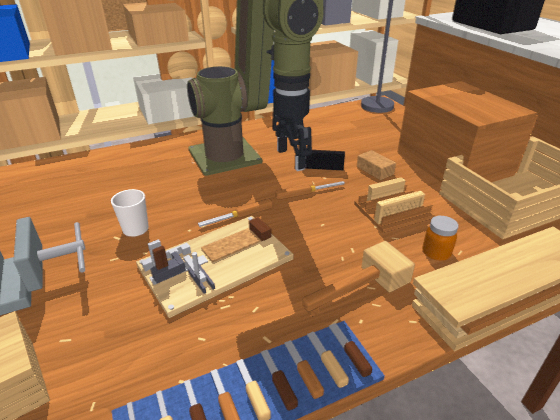

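View pics/side0.png

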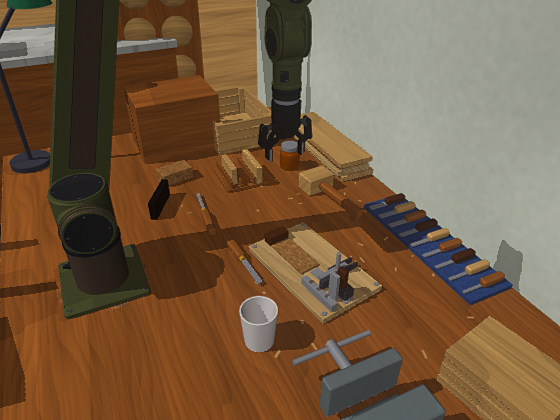

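Scene view: clamp around (215,262), rack with two panels around (395,205), the far panel nearer the robot at (388,190). I'll rasterise the depth clouds into a top-down map.

```bash
python3 - <<'E'
import numpy as np,cv2
x0,y0,s=0.25,-0.35,1000  # px per m; image: col=y, row=x
H=np.zeros((600,750)); I=np.zeros((600,750,3),np.uint8)
for n in('scene','side'):
    z=np.load(n+'0.npz'); P=cv2.resize(z['P'].astype(np.float32),None,fx=3,fy=3,interpolation=cv2.INTER_NEAREST); im=z['im']
    P=z['P'].reshape(-1,3); c=im.reshape(-1,3)
    k=np.isfinite(P).all(1)&(P[:,2]<0.13)&(P[:,2]>-.02)
    P=P[k];c=c[k]; o=np.argsort(P[:,2])
    for p,cc in zip(P[o],c[o]):
        a,b=int((p[0]-x0)*s),int((p[1]-y0)*s)
        if 0<=a<598 and 0<=b<748:
            m=H[a:a+2,b:b+2]<p[2]+.001
            I[a:a+2,b:b+2][m]=cc[::-1]; H[a:a+2,b:b+2][m]=p[2]
for i in range(0,750,50): cv2.putText(I,f'{y0+i/s:.2f}',(i,8),0,.3,(255,255,255)); cv2.line(I,(i,0),(i,4),(255,255,255))
for i in range(0,600,50): cv2.putText(I,f'{x0+i/s:.2f}',(0,i+3),0,.3,(255,255,255))
cv2.imwrite('pics/top.png',I)
h=cv2.applyColorMap(np.uint8(np.clip(H/0.11,0,1)*255),cv2.COLORMAP_JET); np.save('H.npy',H)
cv2.imwrite('pics/toph.png',h)
E
```

```text
(no output)
```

View pics/top.png

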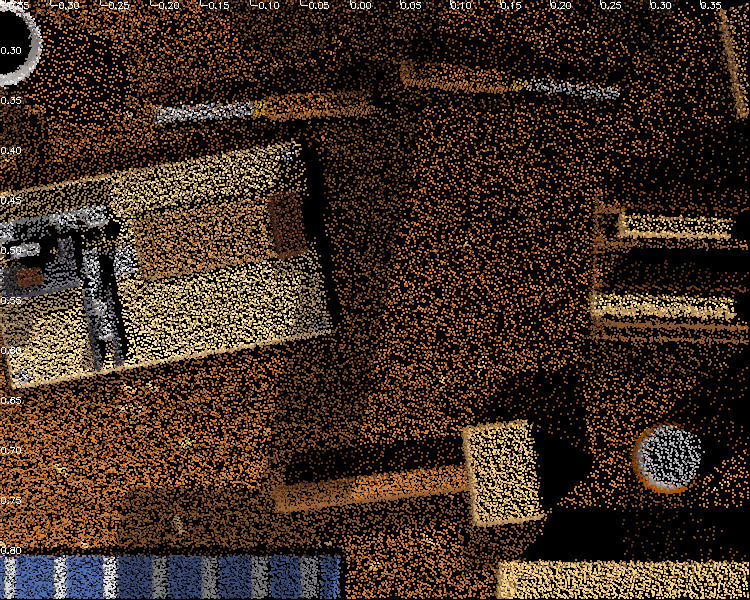

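Top-down map: the clamp is yawed about +0.19 rad with its origin near (0.49,-0.17). The carved panel (140 mm) is at x≈0.556, y 0.235–0.375, and the plain one (110 mm) is at x≈0.475. Next I'll fit numbers from depth, then look from close by.

```bash
cat >> h.py <<'E'
R0=R.from_matrix(np.array([[0,1,0],[1,0,0],[0,0,-1.]]))
def ori(yaw,tilt=0): # tilt: tool leans so its z turns towards +x (in yawed frame)
    return (R.from_euler('z',yaw)*R.from_euler('y',-tilt)*R0).as_quat()
def fitrect(P):
    (c,sz,a)=cv2.minAreaRect((P[:,:2]*1000).astype(np.float32))
    return np.round(np.array(c)/1000,4),np.round(sz,1),a
def box(P,x,y,z):
    P=P.reshape(-1,3); k=(P[:,0]>x[0])&(P[:,0]<x[1])&(P[:,1]>y[0])&(P[:,1]<y[1])&(P[:,2]>z[0])&(P[:,2]<z[1]); return P[k]
E
python3 - <<'E'
from h import *
P=np.concatenate([np.load(n+'0.npz')['P'].reshape(-1,3) for n in('scene','side')])
S=np.load('scene0.npz')['P'];D=np.load('side0.npz')['P']
for Q,n in((S,'scene'),(D,'side')):
    print(n,'bench',np.nanmedian(box(Q,(.55,.62),(.03,.15),(-.02,.02))[:,2]))
    print(' base',fitrect(box(Q,(.36,.68),(-.45,0),(.013,.021))))
    print(' carved',fitrect(box(Q,(.52,.6),(.2,.42),(.066,.08))),' plain',fitrect(box(Q,(.44,.51),(.2,.42),(.066,.08))))
    p=box(Q,(.5,.62),(-.32,-.2),(.07,.092)); print(' peg',len(p),p.mean(0) if len(p) else '')
    p=box(Q,(.45,.6),(-.4,-.28),(.094,.11)); print(' grip',len(p),fitrect(p) if len(p)>5 else '')
    p=box(Q,(.42,.55),(-.11,-.03),(.042,.05)); print(' fdog',len(p),fitrect(p) if len(p)>5 else '')
E
```

```text
scene bench -0.0006501787562394057
 base (array([ 0.4847, -0.1735]), array([248.5, 377.7]), 9.833232879638672)
 carved (array([0.5547, 0.312 ]), array([141.4,  26.3]), 89.03103637695312)  plain (array([0.476 , 0.3245]), array([110.9,  23.7]), 89.50099182128906)
 peg 102 [ 0.54014444 -0.28667061  0.08118308]
 grip 119 (array([ 0.5144, -0.3222]), array([40.4, 25.1]), 9.69153118133545)
 fdog 189 (array([ 0.4744, -0.0611]), array([65.9, 31.1]), 9.075947761535645)
side bench -0.00045606939612852226
 base (array([ 0.4854, -0.1777]), array([251.4, 372.8]), 9.685222625732422)
 carved (array([0.557, 0.315]), array([148.4,  24.5]), 87.79783630371094)  plain (array([0.4772, 0.3251]), array([118.7,  21.5]), 88.36155700683594)
 peg 44 [ 0.54673837 -0.26992292  0.08204596]
 grip 108 (array([ 0.5133, -0.3226]), array([39.6, 27.4]), 9.205134391784668)
 fdog 164 (array([ 0.4733, -0.0626]), array([65.7, 34.1]), 9.947165489196777)
```

```bash
cat >> h.py <<'E'
YAW=.170; O=np.array([.4907,-.1593,0])
def J(x,y,z): return O+R.from_euler('z',YAW).apply(np.array([x,y,z])/1000)
def toJ(P): return R.from_euler('z',-YAW).apply(P-O)*1000
E
python3 - <<'E'
from h import *
p=J(47,-102,190)
r.move_to(p,ori(YAW)); d=snap('wrist','w1.png'); np.savez('w1.npz',P=d['P'],C=d['C'])
Q=toJ(d['P'].reshape(-1,3)); 
def b(x,y,z):
    k=(Q[:,0]>x[0])&(Q[:,0]<x[1])&(Q[:,1]>y[0])&(Q[:,1]<y[1])&(Q[:,2]>z[0])&(Q[:,2]<z[1]);return Q[k]
q=b((30,70),(-125,-85),(75,95));print('peg',len(q),q.mean(0),q.min(0),q.max(0))
q=b((-50,40),(-200,-140),(94,110));print('grip',len(q), fitrect(q/1) if len(q)>5 else '')
print(state()['clock'],state()['tool_pos'],p)
E
```

```text
peg 178 [ 49.57026562 -98.18225536  84.29507138] [  43.84212594 -105.24882293   75.23114483] [ 55.19452901 -93.24502904  87.24176998]
grip 791 (array([  -5.6712, -162.1138]), array([38234.4, 26097.6]), 0.5183896422386169)
1.15 [ 0.55436018 -0.25051798  0.19010685] [ 0.55427908 -0.25187808  0.19      ]
```

View pics/w1.png

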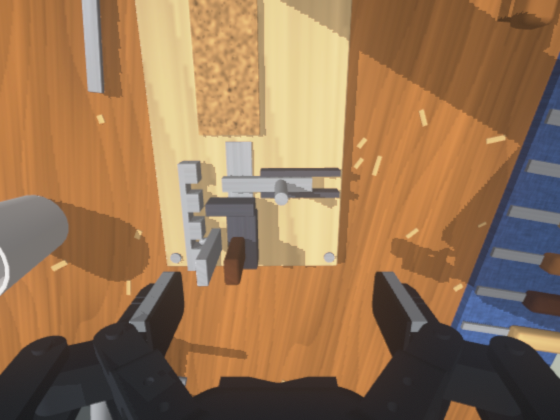

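Wrist view: peg at (281,190), tab and post at (220,258), pad at (227,70). The peg is at jig (49.5,-100), so the bolt starts about 4.5 mm out. Drawing it now.

```bash
cat >> h.py <<'E'
O=O+R.from_euler('z',YAW).apply([0,.0018,0])
E
python3 - <<'E'
from h import *
r.move_linear(J(49.5,-102,58),speed=.2,rotation=ori(YAW)); r.grab(40); print(state()['finger_gap'])
r.move_linear(J(49.5+45,-102,58),speed=.06); s=state(); print(s['contact_force'],toJ(s['tool_pos']))
r.sleep(.1); r.let_go(); r.move_linear(J(94.5,-102,130),speed=.25)
d=snap('scene'); Q=toJ(d['P'].reshape(-1,3)); k=(abs(Q[:,0]-95)<20)&(abs(Q[:,1]+102)<20)&(Q[:,2]>70)&(Q[:,2]<88); print('peg',k.sum(),Q[k].mean(0))
# to rack
cx,cy=.556,.3135
r.move_to([cx-.02,cy,.2],ori(0)); d=snap('wrist','w2.png')
q=box(d['P'],(.52,.6),(.2,.42),(.066,.08));print('carved',len(q),fitrect(q),q.min(0),q.max(0),q[:,2].mean())
q=box(d['P'],(.44,.51),(.2,.42),(.066,.08));print('plain',fitrect(q))
for t in(0,.35,.52): print(t,r.solve_ik([.58,.085,.15],ori(0,t)))
print(state()['clock'])
E
```

```text
0.00824698441521193
[-5.32084175 -0.87307288  7.23220161] [  94.27900883 -101.90740872   58.15788068]
peg 43 [  96.39508749 -103.5067283    80.59304661]
carved 3256 (array([0.5545, 0.3145]), array([140.5,  20.1]), 88.29423522949219) [0.54254428 0.24438818 0.06602939] [0.56617002 0.38450007 0.07409015] 0.07152349014579565
plain (array([0.475 , 0.3277]), array([110. ,  20.3]), 88.26951599121094)
0 [ 0.14551586  0.39292326 -0.09664965  1.08122342  0.          1.71631218]
0.35 [ 0.18183892  0.15776537 -0.51212517  0.55622672 -0.06204893  1.74183126]
0.52 [ 0.20470227  0.07699858 -0.70949588  0.2733511  -0.10117616  1.74905213]
6.9583
```

View pics/w2.png

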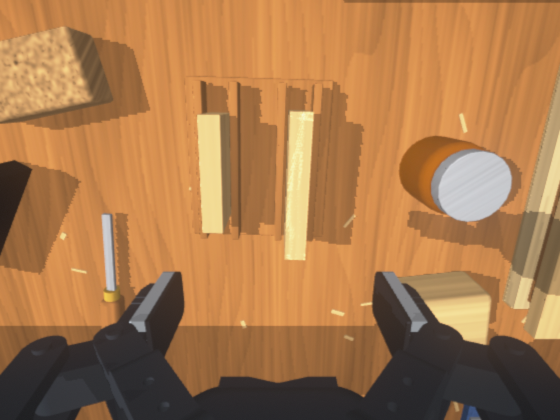

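The carved panel stands at (0.5545,0.3145) with yaw −0.03; in the wrist view it spans (301,112) to (296,258). The bolt peg reads about 96 mm, so the bolt is out. Now I'll take the panel, tip it 30° over its back edge and let it fall back flat.

```bash
python3 - <<'E'
from h import *
c=[.5545,.3145]; y=-.03
r.move_to([*c,.13],ori(y)); r.move_linear([*c,.041],speed=.15); r.grab(60); print(state()['finger_gap'],state()['contact_force'])
r.move_linear([*c,.15],speed=.15)
t=.52
r.move_to([.59,.085,.12],ori(0,t)); r.move_linear([.59,.085,.034],speed=.12)
f0=state()['contact_force']; r.sleep(.1); print(f0,state()['clock'])
r.move_linear([.59,.085,.0312],speed=.05); print(state()['contact_force'])
r.let_go(); print(state()['contact_force']); r.sleep(.2)
r.move_linear([.535,.085,.0325],speed=.12); r.move_linear([.515,.085,.16],speed=.25)
d=snap('scene','s2.png'); q=box(d['P'],(.45,.68),(-.02,.19),(.012,.09)); print(fitrect(q),np.percentile(q[:,2],[5,50,95]),state()['clock'])
E
```

```text
0.018073952486484753 [ 0.15796778 -0.48359096  3.69038766]
[ 0.87146019 -0.48782004 -0.95540995] 11.4833
[ 0.39418491  0.54243329 -1.58078641]
[-0.84623901 -0.30683927 -0.36431626]
(array([0.6066, 0.0803]), array([147.3, 199.2]), 0.18526442348957062) [0.01255709 0.01716475 0.02243612] 13.925
```

View pics/s2.png

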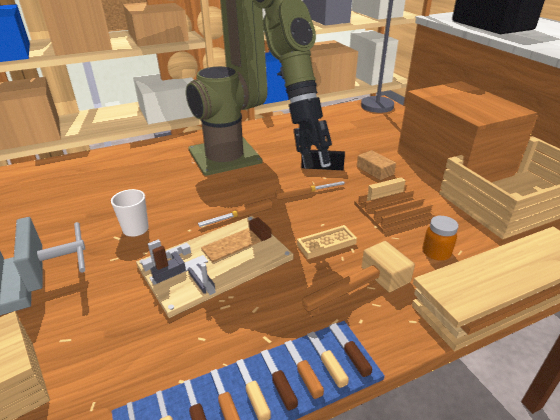

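The panel lies flat at (327,240) with the rosettes up. I'll measure it from the wrist camera and regrasp it across its width.

```bash
python3 - <<'E'
from h import *
r.move_to([.56,.06,.2],ori(0)); d=snap('wrist')
q=box(d['P'],(.48,.66),(-.02,.19),(.014,.027)); c,sz,a=fitrect(q); print(len(q),c,sz,a,np.percentile(q[:,2],[5,50,95]))
L=a if sz[0]>sz[1] else a+90   # long-axis angle
L=(L-90+90)%180-90; yaw=np.radians(L); print('yaw',yaw)
if abs(sz.max()-140)<5 and abs(sz.min()-60)<5 and abs(yaw)<.3:
    c=c.tolist(); r.move_to([*c,.1],ori(yaw)); r.move_linear([*c,.006],speed=.12); r.grab(40); print(state()['finger_gap'],state()['contact_force'])
    r.move_linear([*c,.13],speed=.2)
    r.move_to(J(0,9,130),ori(YAW)); print(state()['finger_gap'],toJ(state()['tool_pos']))
    d=snap('wrist','w3.png'); Q=toJ(d['P'].reshape(-1,3))
    k=(Q[:,0]>-45)&(Q[:,0]<45)&(Q[:,1]>60)&(Q[:,1]<130)&(Q[:,2]>41)&(Q[:,2]<51); print('fdog',k.sum(),Q[k].min(0),Q[k].max(0))
print(state()['clock'])
E
```

```text
4696 [0.5651 0.0674] [ 60.1 174.7] 0.04066409543156624 [0.0146616  0.01863936 0.02053793]
yaw 0.0007097223526260154
14.825
```

The rectangle picked up the corner of the clamp base, so I'll restrict y.

```bash
python3 - <<'E'
from h import *
d=snap('wrist')
q=box(d['P'],(.5,.64),(.0,.19),(.0155,.027)); c,sz,a=fitrect(q); print(len(q),c,sz,a)
L=a if sz[0]>sz[1] else a+90
L=(L-90+90)%180-90; yaw=np.radians(L); print('yaw',yaw)
if abs(sz.max()-140)<5 and abs(sz.min()-60)<5 and abs(yaw)<.3:
    c=c.tolist(); r.move_to([*c,.1],ori(yaw)); r.move_linear([*c,.006],speed=.12); r.grab(40); print(state()['finger_gap'],state()['contact_force'])
    r.move_linear([*c,.13],speed=.2)
    r.move_to(J(0,9,130),ori(YAW)); print(state()['finger_gap'],toJ(state()['tool_pos']))
    d=snap('wrist','w3.png'); Q=toJ(d['P'].reshape(-1,3))
    k=(Q[:,0]>-45)&(Q[:,0]<45)&(Q[:,1]>82)&(Q[:,1]<130)&(Q[:,2]>41)&(Q[:,2]<51); print('fdog',k.sum(),Q[k].min(0) if k.any() else '',Q[k].max(0) if k.any() else '')
print(state()['clock'])
E
```

```text
4153 [0.5651 0.0848] [ 60.1 140.1] 0.0030589771922677755
yaw 5.338922374848431e-05
0.00011124456807072918 [-1.66482108  0.24209999 -0.79742748]
5.230674692703565e-05 [1.00594449e-01 9.62645377e+00 1.29343292e+02]
fdog 3959 [-34.22832607  84.98712376  41.63315259] [ 30.11522313 114.70110169  48.04618724]
18.85
```

View pics/w3.png

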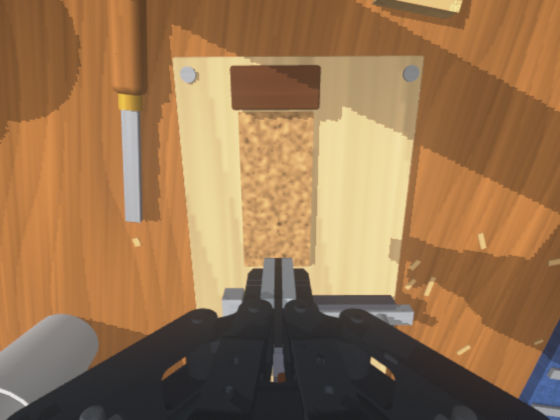

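The fingers closed empty: the open pads sit farther back, so they went over the top. The dog face at jig y≈84–85 confirms the clamp frame. I'll go back, look again and grip lower.

```bash
python3 - <<'E'
from h import *
r.let_go(); r.move_to([.56,.06,.2],ori(0)); d=snap('wrist','w4.png')
q=box(d['P'],(.5,.64),(.0,.19),(.0155,.035)); c,sz,a=fitrect(q); print(len(q),c,sz,a,np.percentile(q[:,2],[1,50,99]))
L=a if sz[0]>sz[1] else a+90
L=(L-90+90)%180-90; yaw=np.radians(L); print('yaw',yaw)
if abs(sz.max()-140)<5 and abs(sz.min()-60)<5 and abs(yaw)<.3:
    c=c.tolist(); r.move_to([*c,.08],ori(yaw)); r.move_linear([*c,.0],speed=.12)
    print(state()['contact_force'],state()['tool_pos']); r.move_linear([*c,-.004],speed=.03); print(state()['contact_force'],state()['tool_pos'])
    r.grab(40); print(state()['finger_gap'],state()['contact_force'])
    if state()['finger_gap']>.05:
        r.move_linear([*c,.1],speed=.2); print(state()['finger_gap'])
print(state()['clock'])
E
```

```text
4165 [0.565  0.0848] [140.3  60.1] 89.98771667480469 [0.01563991 0.01892468 0.0211113 ]
yaw -0.00021438446775137867
[-0.079127    0.24538771 -0.04198144] [0.5662419  0.08486347 0.00118466]
[ 0.67075432 -0.51252261  0.09474299] [ 0.56518093  0.08485167 -0.00369989]
4.962943012456565e-06 [-0.98109017 -0.38416443  7.40187508]
23.0333
```

View pics/w4.png

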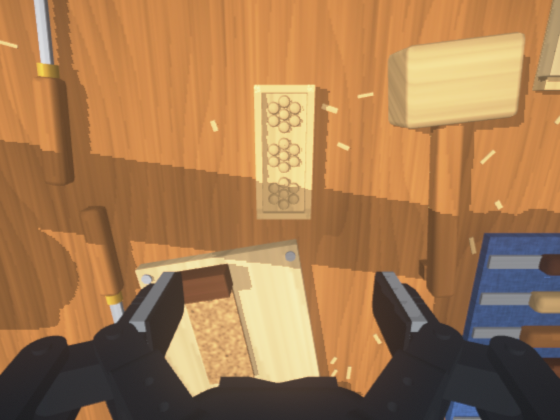

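```bash
python3 - <<'E'
from h import *
s=state(); print(s['finger_gap'],s['tool_pos'],R.from_quat(s['orientation']).as_matrix().round(3),s['contact_force'])
d=snap('scene'); e=snap('side')
a=cv2.resize(d['image'][150:330,200:440],None,fx=1.66,fy=1.66); b=cv2.resize(e['image'][130:310,180:420],None,fx=1.66,fy=1.66)
cv2.imwrite('pics/now.png',np.hstack([a,b])[:,:,::-1])
q=box(d['P'],(.5,.66),(.0,.19),(.0155,.035)); print(fitrect(q))
E
```

```text
4.962943012456565e-06 [ 0.56564877  0.08496751 -0.00283876] [[ 0.     1.     0.002]
 [ 1.    -0.     0.   ]
 [ 0.     0.002 -1.   ]] [-0.98109017 -0.38416443  7.40187508]
(array([0.5668, 0.0832]), array([142.6,  65.5]), 88.6120376586914)
```

View pics/now.png

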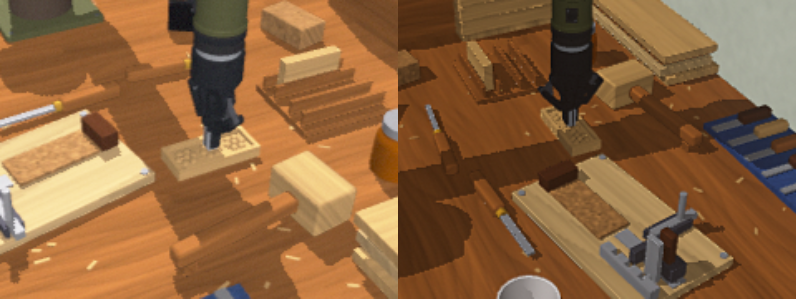

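```bash
python3 - <<'E'
from h import *
for n in('scene','side'):
    d=snap(n); P=d['P']; im=d['image'].astype(int); g=(im.max(2)-im.min(2)<22)
    q=P[g&(abs(P[...,0]-.565)<.03)&(abs(P[...,1]-.085)<.04)&(P[...,2]<.08)]
    print(n,'grey',len(q),np.percentile(q[:,2],[0,5,20,50]).round(4),q[q[:,2]<.04].mean(0),q[q[:,2]<.04].min(0),q[q[:,2]<.04].max(0))
    w=P[~g&(abs(P[...,0]-.565)<.05)&(abs(P[...,1]-.085)<.085)&(P[...,2]<.05)&(P[...,2]>.005)]
    for yy in np.arange(.01,.16,.02):
        k=abs(w[:,1]-yy)<.01
        if k.any(): print(round(yy,2),np.percentile(w[k][:,2],[10,50,95]).round(4),w[k][:,0].min().round(3),w[k][:,0].max().round(3))
E
```

```text
scene grey 152 [0.0179 0.0285 0.037  0.054 ] [0.57398437 0.07902225 0.03227687] [0.56473752 0.07167065 0.01790058] [0.58009541 0.08834751 0.03980467]
0.01 [0.0069 0.0174 0.0208] 0.537 0.597
0.03 [0.0111 0.0162 0.0206] 0.534 0.598
0.05 [0.0107 0.0159 0.0205] 0.534 0.597
0.07 [0.0105 0.0149 0.0287] 0.535 0.597
0.09 [0.0098 0.0157 0.0203] 0.535 0.598
0.11 [0.0108 0.0144 0.0195] 0.542 0.597
0.13 [0.0109 0.0153 0.0204] 0.54 0.597
0.15 [0.0104 0.0168 0.021 ] 0.538 0.597
side grey 169 [0.0191 0.0293 0.0411 0.0634] [0.56467521 0.07647048 0.03196461] [0.55481555 0.06862616 0.01912017] [0.57821241 0.08891074 0.03897942]
0.01 [0.0071 0.0152 0.0218] 0.535 0.599
0.03 [0.0101 0.0167 0.0213] 0.537 0.61
0.05 [0.0106 0.0161 0.0216] 0.536 0.597
0.07 [0.0093 0.0154 0.0263] 0.536 0.6
0.09 [0.01   0.0154 0.0202] 0.537 0.598
0.11 [0.0078 0.0148 0.0205] 0.537 0.597
0.13 [0.009  0.0154 0.0209] 0.537 0.575
0.15 [0.0108 0.0159 0.0213] 0.536 0.567
```

The visible finger metal stops at the panel's top (about 0.019), yet the TCP reads −0.003. I'll raise the shut fingers and measure where the tips really are.

```bash
cat > tip.py <<'E'
from h import *
def tip(lbl):
    s=state(); p=np.array(s['tool_pos'])
    for n in('scene','side'):
        d=snap(n); P=d['P']; im=d['image'].astype(int); g=(im.max(2)-im.min(2)<22)
        q=P[g&(abs(P[...,0]-p[0])<.07)&(abs(P[...,1]-p[1])<.04)&(P[...,2]<p[2]+.06)&(P[...,2]>.024)]
        lo=q[q[:,2]<q[:,2].min()+.012]; print(lbl,n,'tcp',p.round(4),'gap',round(s['finger_gap'],4),'low',q[:,2].min().round(4),'xy',lo.mean(0).round(3),lo[:,0].min().round(3),lo[:,0].max().round(3))
        b=box(P,(.5,.66),(.0,.19),(.0155,.024)); print('  panel',fitrect(b))
    return d
E
python3 - <<'E'
from tip import *
r.move_linear([.565,.0848,.08],speed=.1); tip('shut')
r.let_go(); tip('open'); print(state()['clock'])
E
```

```text
shut scene tcp [0.5644 0.0847 0.0793] gap 0.0 low 0.1023 xy [0.573 0.079 0.11 ] 0.562 0.579
  panel (array([0.565 , 0.0838]), array([142.3,  65.9]), 89.82877349853516)
shut side tcp [0.5644 0.0847 0.0793] gap 0.0 low 0.1028 xy [0.563 0.076 0.111] 0.553 0.575
  panel (array([0.5677, 0.0832]), array([145.6,  63.2]), 89.59638214111328)
open scene tcp [0.565  0.0848 0.08  ] gap 0.0852 low 0.1143 xy [0.563 0.082 0.122] 0.519 0.621
  panel (array([0.5662, 0.0839]), array([ 64.8, 141.7]), 0.4511178433895111)
open side tcp [0.565  0.0848 0.08  ] gap 0.0852 low 0.1168 xy [0.563 0.079 0.124] 0.513 0.615
  panel (array([0.5676, 0.0825]), array([ 62.7, 143.4]), 0.11451875418424606)
25.2083
```

The real fingertips sit about 22 mm above the reported TCP, both shut and open, so every grasp has been that much shallower than commanded. I'll shift all heights down by 22 mm and regrasp with force checks.

```bash
python3 - <<'E'
from h import *
c=[.565,.0848]
r.move_linear([*c,-.015],speed=.15); print(state()['contact_force'])
r.move_linear([*c,-.024],speed=.04); print(state()['contact_force'],state()['tool_pos'])
r.grab(40); s=state(); print(s['finger_gap'],s['contact_force'])
if s['finger_gap']>.05:
    r.move_linear([*c,.07],speed=.15); print(state()['finger_gap'])
    r.move_to(J(-1,8,80),ori(YAW)); print(state()['finger_gap'],toJ(state()['tool_pos']))
    d=snap('scene','s5.png'); Q=toJ(d['P'].reshape(-1,3)); im=d['image']
    d2=snap('side'); cv2.imwrite('pics/s5.png',np.hstack([cv2.resize(d['image'][180:340,100:340],None,fx=1.66,fy=1.66),cv2.resize(d2['image'][170:330,180:420],None,fx=1.66,fy=1.66)])[:,:,::-1])
print(state()['clock'])
E
```

```text
[-0.10322758  0.38504451 -0.88570448]
[-0.45593291  0.33147446 -0.20179299] [ 0.56490064  0.08480525 -0.02394982]
0.05949675047731743 [ 0.01686655 -1.66441137  3.02942658]
0.05912298679895998
0.05922053981756676 [-0.75361804  8.58877473 79.51417071]
28.575
```

View pics/s5.png

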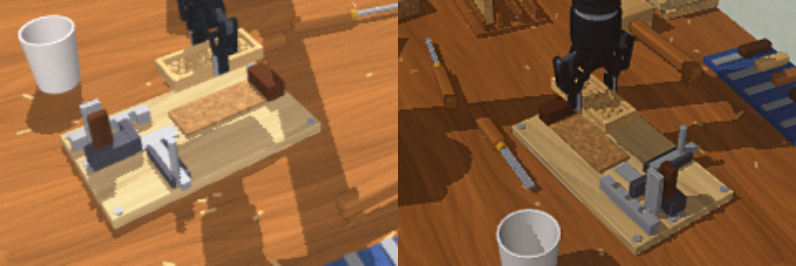

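The panel is held level above the pad with a 59 mm gap. Lowering it onto the cork.

```bash
python3 - <<'E'
from h import *
r.move_linear(J(-1,8,10),speed=.12); print(state()['contact_force'])
z=8
while z>=-1:
    r.move_linear(J(-1,8,z),speed=.05); f=state()['contact_force']
    if f[2]>4: break
    z-=1.5
print(z,f); r.let_go(); r.sleep(.2)
r.move_linear(J(-1,8,85),speed=.2)
r.move_to(J(-1,-60,130),ori(YAW))
d=snap('wrist'); Q=toJ(d['P'].reshape(-1,3))
k=(abs(Q[:,0])<50)&(Q[:,1]>-85)&(Q[:,1]<82)&(Q[:,2]>38)&(Q[:,2]<50); print(k.sum()); print(fitrect(Q[k]/1000), np.percentile(Q[k][:,2],[5,50,95]))
k=(abs(Q[:,0]+5)<30)&(abs(Q[:,1]+165)<30)&(Q[:,2]>94)&(Q[:,2]<108); print('grip',k.sum(), fitrect(Q[k]/1000) if k.sum()>5 else '')
print(state()['clock'])
E
```

```text
[-0.75636291 -0.40737766 -1.30435646]
-1.0 [-3.41596521  1.64900161 11.58651694]
9833
(array([-0.0096, -0.0034]), array([163.9,  78.4]), 89.25018310546875) [38.59099659 42.67379831 44.51925598]
grip 1011 (array([-0.0056, -0.1636]), array([38. , 27.1]), 0.7493076324462891)
32.7
```

```bash
python3 - <<'E'
from h import *
d=snap('wrist'); Q=toJ(d['P'].reshape(-1,3)); im=d['image'].reshape(-1,3).astype(int)
wood=(im[:,0]-im[:,2]>25)
k=wood&(abs(Q[:,0])<42)&(Q[:,1]>-85)&(Q[:,1]<84)&(Q[:,2]>40.5)&(Q[:,2]<50)
m=np.zeros(len(k),np.uint8);m[k]=1; m=m.reshape(d['image'].shape[:2]); n,l,st,_=cv2.connectedComponentsWithStats(m)
i=1+st[1:,4].argmax(); kk=(l==i).ravel(); print(kk.sum(),fitrect(Q[kk]/1000),np.percentile(Q[kk][:,:2],[1,99],axis=0),np.percentile(Q[kk][:,2],[5,50,95]))
A=np.c_[Q[kk][:,:2],np.ones(kk.sum())]; print('tilt',np.linalg.lstsq(A,Q[kk][:,2],rcond=None)[0]); cv2.imwrite('pics/w6.png',d['image'][:,:,::-1])
E
```

```text
5386 (array([-0.0011,  0.0083]), array([ 60.3, 140.6]), 0.045959893614053726) [[-30.83426827 -61.31618472]
 [ 28.75268285  77.85015731]] [42.19854653 43.54651443 44.72322794]
tilt [-1.21212428e-03  6.63275714e-04  4.35050742e+01]
```

View pics/w6.png

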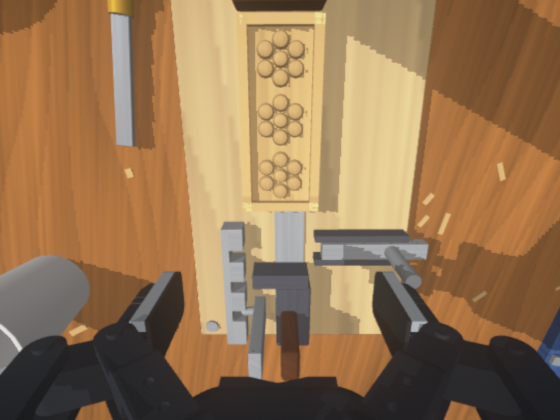

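The panel lies square and flat on the pad at jig (-1, 8), top at 43.5 mm. In the wrist view it spans (238,12)–(322,210), the bolt is drawn (peg at 405,268), and the grip is at (275,330). Now the clamp.

```bash
python3 - <<'E'
from h import *
r.move_to(J(-1,-164,130),ori(YAW)); r.move_linear(J(-1,-164,40),speed=.15); print(state()['contact_force'])
r.grab(50); r.sleep(.2); s=state(); print(s['finger_gap'],s['contact_force'])
if .022<s['finger_gap']<.034:
    for y in(30,52,60):
        r.move_linear(J(-1,-164+y,40),speed=.05); s=state(); print(y,toJ(s['tool_pos']),s['contact_force'],s['finger_gap'])
    r.sleep(.2); r.let_go(); r.sleep(.2)
    r.move_linear(J(-1,-104,140),speed=.2); r.move_to(J(-1,-130,150),ori(YAW))
    d=snap('wrist','w7.png'); Q=toJ(d['P'].reshape(-1,3)); np.save('Q7.npy',Q)
    k=(abs(Q[:,0]+5)<30)&(abs(Q[:,1]+105)<30)&(Q[:,2]>94)&(Q[:,2]<108); print('grip',k.sum(), fitrect(Q[k]/1000) if k.sum()>5 else '')
print(state()['clock'])
E
```

```text
[ 0.59276911  0.34044036 -0.22467242]
0.02754530744033144 [-0.02062488  1.07295581  5.24478393]
30 [  -1.23858827 -133.98987733   41.04059886] [-0.17626124  1.01585192  7.5266182 ] 0.027634971198710834
52 [  -1.32614305 -111.80035045   41.03851653] [0.19375585 1.15743663 7.82708086] 0.027998384737204375
60 [  -1.35437048 -103.89353361   41.04857129] [0.38260434 1.56634709 7.65977605] 0.027770294861036056
grip 1357 (array([-0.006 , -0.1041]), array([38.1, 26.3]), 0.39724165201187134)
38.3583
```

```bash
python3 - <<'E'
from h import *
r.move_to(J(-1,-40,200),ori(YAW)); d=snap('wrist','w8.png'); Q=toJ(d['P'].reshape(-1,3)); im=d['image'].reshape(-1,3).astype(int)
k=(im[:,0]-im[:,2]>25)&(abs(Q[:,0])<42)&(Q[:,1]>-85)&(Q[:,1]<87)&(Q[:,2]>40.5)&(Q[:,2]<46.5)&(im.sum(1)>270)
m=k.astype(np.uint8).reshape(420,560); n,l,st,_=cv2.connectedComponentsWithStats(m); i=1+st[1:,4].argmax(); kk=(l==i).ravel()
print(kk.sum(),fitrect(Q[kk]/1000),np.median(Q[kk][:,2]))
k=(abs(Q[:,0])<40)&(Q[:,1]>80)&(Q[:,1]<125)&(Q[:,2]>43)&(Q[:,2]<51)&(im.sum(1)<270); print('fdog y',np.percentile(Q[k][:,1],[1,99]))
k=(abs(Q[:,0]+5)<30)&(abs(Q[:,1]+105)<30)&(Q[:,2]>94)&(Q[:,2]<108); print('grip',fitrect(Q[k]/1000) if k.sum()>5 else k.sum())
k=(abs(Q[:,0]-95)<20)&(abs(Q[:,1]+102)<20)&(Q[:,2]>80)&(Q[:,2]<92); print('peg',Q[k].mean(0),state()['contact_force'],state()['clock'])
E
```

```text
3083 (array([-0.0015,  0.0124]), array([ 60.2, 141.1]), 0.2593715190887451) 43.56920223696991
fdog y [ 84.91936386 113.63538608]
grip (array([-0.0064, -0.1035]), array([37.1, 26.4]), 0.7070462107658386)
peg [ 93.2176584  -99.90499854  84.82132188] [ 0.040973   -0.54165216  0.46514505] 38.9
```

View pics/w8.png

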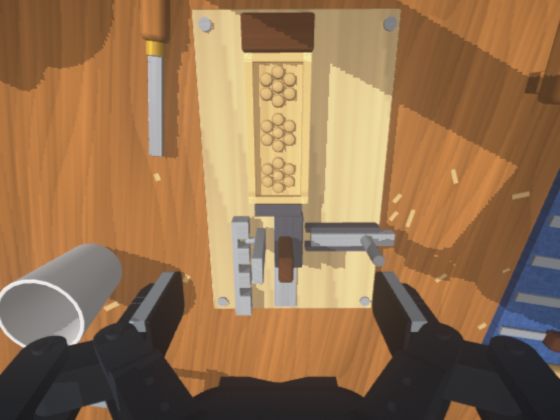

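Panel snug between the dogs (245,52)–(310,203), dog closed at (278,210), tab sprung out at (257,255). All good; handing in.

```bash
python3 -c "
from h import *
r.hand_in(); print(state()['clock'])"
```

```text
the job is handed in; nothing more can be done
the job is handed in; nothing more can be done
```

The job is done and handed in at about 39 s of the 64 s limit; no verdict was reported. I drew the bolt, tipped the carved panel out of the rack onto the bare bench carved face up and let go. I then regrasped it across its width, laid it on the cork pad and slid the dog two notches on with the tab squeezed.

**Last checks, from the final wrist pictures:**

| Check | Measured | Required |
|---|---|---|
| Panel centre across the pad | −1.5 mm | within 12 mm |
| Panel centre along the pad | −1.6 mm | within 6 mm |
| Panel angle to the clamp | about 0.005 rad | below 0.12 rad |
| Panel top height | 43.6 mm | 44 mm nominal |
| Slide travel | 59.5–60 mm | 60 ± 3.5 mm |
| Bolt travel | 48–50 mm | above 43 mm |

- **Latch:** the grip measured 37 to 38 mm across after letting go, against 38 mm sprung out, so I took the latch as back in its notch.
- **Robot:** it stood clear of everything.
- **Bystanders:** the plain panel and the tools looked untouched in the pictures, but I did not measure them again at the end.

**What went wrong or disagreed:**
- The first two tries to regrasp the panel closed above it. The pictures showed the real fingertips about 22 mm above the reported TCP. I lowered the later grasps by that much and the third try held. The panel had not moved in between.
- The bolt and rack grasps, made before that correction, were shallower than planned but worked.
- The overhead wrist and scene pictures differed by 2 to 3 mm on the clamp's position.

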